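# Lock the clamshell board tester and hold it pressed

## Task

Get the board tester ready for its test: swing its hinged lid fully shut, then turn the red turnbutton square across the lid, then take the yellow-handled locking pin from its grey rest and push it down through the lid's hole into the base until its collar sits on the lid. Finish holding: do not let go of the pin, but keep it gripped and firmly pressed down, so that the two halves stay pressed together. Leave the screw dish, the hard disk and the fan where they are.

Things in the scene. Friction and masses are not known exactly. Their poses are not given: they have to be found in the camera images.
- jig: clamshell circuit-board tester, screwed to the table: aluminium base 150 (x) x 130 (y) x 30 mm with a small green board in its nest. Origin: centre of its underside on the table; x points from the pin-hole edge (front, nearer the robot) to the hinge edge, y to the turnbutton's side, z up. An ear (reaching y = +103 mm) on the +y side carries the turnbutton
- lid (a joint): angle of the lid, a black frame 136 x 130 mm, 12 mm thick, with a clear window, hinged along the jig's far (+x) edge (hinge line parallel to the jig's y). 0 = shut, lying level on the base with its top face 44 mm above the table; grows as the front edge swings up and away from the robot; at most 1.4 rad. Starts 0.9 to 1.25 open. A stiff hinge (about 0.25 N m, a push of 2 to 4 N near the front edge): the lid stays where it is left and must be pushed all the way
- lid_hinge (a point): middle of the hinge line, at [70, 0, 38] mm in the jig's frame
- lid_push (a point): a point on the lid's outer (upper) face, in the middle of its width, 115 mm from the hinge line (6 mm off the lid's middle plane) and 30 mm from the front edge: a good place to push on the lid. Between the window and the pin hole; the pin hole's centre is 10 mm further to the front
- button (a joint): angle of the red turnbutton, turning about a vertical axis on the ear. 0 (parked) = its nose points to the jig's front (-x), beside the lid; it turns counter-clockwise seen from above to a stop at 1.57 = nose pointing across the lid (-y). Starts 0 to 0.25. Light friction (about 1 N at the peg); it stays where it is left
- button_pivot (a point): point on the turnbutton's axis at the underside of its bar, [0, 85, 46] mm in the jig's frame. The bar is 16 mm wide, 10 mm thick (46 to 56 mm above the table), and reaches 42 mm from the axis at the nose
- button_peg (a point): centre of the upright round red peg near the turnbutton's nose: 12 mm diameter, 34 mm tall (56 to 90 mm above the table), 34 mm from the turnbutton's axis; this point is 14 mm below the peg's top. Can be pinched from above or pushed
- pin_hole (a point): centre of the mouth of the pin hole when the lid is shut: on the lid's top face, 44 mm above the table, at [-55, 0, 44] mm in the jig's frame; its axes are the jig's. The vertical hole, 13 mm diameter, goes through lid and base down to the table
- pin: locking pin, 90 mm tall, about 40 to 85 g, standing upright in its rest. Origin: centre of its lower end, z along it towards the handle. Steel shank 10 mm diameter, 0 to 40 mm, its lowest 8 mm tapering to 5 mm diameter; steel collar 24 mm diameter, 40 to 44 mm; round yellow handle with black rings 16 mm diameter, 44 to 90 mm. Seated, its origin is 40 mm under the lid's top face
- pin_grip (a point): point on the pin's axis at the middle of the part of the handle to grip, 74 mm above its lower end (30 mm above the collar's top, 16 mm below the handle's top)
- pin_rest: grey block 56 x 56 x 45 mm fixed on the table, origin at the centre of its underside, with a 13 mm vertical hole in the middle of its top in which the pin stands 40 mm deep, its collar on the block's top. It stands to the left or the right of the jig
- screw_dish: bystander: round metal dish, 77 mm diameter, 15 mm high, origin at the centre of its underside; stands on the other side of the jig from the pin rest
- hard_disk: bystander: flat silver disk drive 70 x 100 x 11 mm, lying behind the jig; origin at the centre of its underside
- fan: bystander: flat black cooling fan 65 x 96 x 11 mm, lying behind the jig; origin at the centre of its underside

How it is judged:
By the outcome, as a careful person would: the job done as asked, in the order asked, and still so for the second after the job is handed in, while the arm keeps its last pose, push and grip.
It also fails if it takes over 67 s, if anything falls off the work surface, if the arm or the gripper's body presses on something with over 40 N, if the wrist force passes 120 N, or if a joint passes its speed limit or range.

## Robot

A 6-joint arm with a two-finger parallel gripper is mounted at the origin on a cart in front of the work surface, level with it; the furniture and walls round the work are solid. World frame = base frame: x ahead of the robot, y to its left, z up, the work surface at z = 0. Lengths are in m, angles in rad, forces in N, time in s.
With the tool pointing down it reaches from about 0.25 to 0.775 m from the base axis. Payload 4 kg.
Tool frame: the origin (TCP) lies at the very end of the fingers, on their centre line; the grasp point (between the pads) lies 19 mm behind it; z points along the fingers, y is the direction in which the jaws open and shut (so a half turn about z gives the same grasp; the last joint's range is limited). The gripper opens to 94 mm and grips with 3 to 60 N. Pads are 16 mm wide; open, the fingers measure 119 mm over their backs; the gripper's body (75 mm by 177 mm) begins 78 mm behind the grasp point.
Start: joints at [1.111, 0.087, 1.371, -0, 1.684, -0.103], TCP at [0.192, 0.515, 0.206] pointing down, gripper open.
Joint ranges: [-3.1, 3.1], [-0.76, 2.03], [0.27, 2.55], [-1.08, 4.22], [0.17, 2.65], [-2.57, 2.57]. Speed limits (rad/s): [2.79, 2.79, 3.14, 3.14, 3.14, 3.14].

## Interface

Orientations are given as [roll, pitch, yaw] about the fixed x, y, z axes, in that order (R = Rz(yaw) Ry(pitch) Rx(roll)).
In Python, from bench import robot, snapshot, models gives the robot as it stands.
- The arm moves only by the tool arm_command, never from a script. Its argument "commands" is text: rows parted by semicolons, each of 7 numbers parted by spaces: the shift along the tool's x, y, z in mm, then the turn, a rotation vector about the tool's x, y, z in degrees, then the opening, from 0 (shut) to 1 (fully open). In form: tx ty tz rx ry rz hand; .... A call has 1 to 12 rows; each row shifts and turns the pose as measured when the row begins, along the tool's axes as they then stand; what a row does not reach is not made up. A row lasts 1/8 s, in which the tool goes at most 62.5 mm and 10.7 degrees, less where a joint would pass 70% of its speed; a pose out of reach is approached as far as the arm can. A call is refused whole if a number of a shift passes 62.5 or a number of a turn 10.7, either way. A call with a gripper value outside its range is refused whole. The fingers move at their own pace and stop on an object; the grip force is fixed at half the most. Time passes only in rows, so rows that do not move let the fingers close. It gives the time, the measured TCP pose, the force and the opening at its end, in the units of the state.
- robot.get_obs(): the state, without advancing time (a new reading comes with each control period).
- snapshot(name): name is "scene" or "top" or "wrist"; returns a dict with "img" (400x640x3 uint8, blue, green, red), "camera_matrix" (3x3 intrinsics, pixels), "origin" and "rotation" of the camera in the world. Camera axes: x right, y down, z forward; pixel columns grow to the right and rows downward; lengths in m; the calibration is good to about 2 mm. A picture is of the moment at which its call begins. There is no depth.
- robot.close_job(): hands the job in, once; it reports no verdict.
Trained networks look in a picture, given as the dict that the camera call returned (one of the last four; its "shot" number tells which), for a name from the list of things; names that differ only in an ending like _2 or _b are one class to them, and where a whole thing is asked for, a point or a joint stands for the part that bears it (a point fixed in the world has none). Each returns a list of dicts, best first, with "conf" (0 to 1); they miss things now and then, are a little off and sometimes report something else, mostly with a low value. They report only what shows in the picture. A call takes as long as a camera call.
- models.spot_in(query, picture): "bbox" ([left, top, width, height] as shares, 0 to 1, of the picture: columns of its width, rows of its height, round what is visible of it).
- models.tip_of(query, picture): "centre" ([column, row] as shares, 0 to 1, of the picture: columns of its width, rows of its height: a listed point, or the origin of a listed thing).
The state is a dict: "time": time; "joint_positions": joint angles; "qvel": joint speeds; "joint_torque": joint torques, N m; "tool_pos": TCP position; "ee_rot": TCP orientation; "wrist_force": force on the tool from outside, world axes, zero at the start; "wrist_torque": the same for the moment, N m; "width": finger opening in m.
Only numpy, scipy, OpenCV 4.12 (cv2) and the standard library are available. Lean on these libraries where they do the work, as an engineer would, in place of code of your own. Each camera call takes 0.05 s, during which the arm holds its last target. There are 200 camera calls.

## Working session

There is one attempt and no reset: what is moved stays moved. The work goes in short steps, Python scripts to look and compute and a tool call to move; the robot and the scene stay as the last step left them, time stands still between calls to the robot, and variables do not carry over. Pictures are saved under pics/ and viewed, about 8 in all and at most 12, crops included, and the job is handed in when it is done.

Besides the shell and the picture viewer there is one more tool, called as name(argument=value, ...) on one line, values as JSON. arm_command: Moves the arm, as the interface text tells. Its arguments: {"type":"object","properties":{"commands":{"type":"string"}},"required":["commands"]}

```bash
ls; mkdir -p pics; cat > h.py <<'E'
import numpy as np, cv2
from bench import robot, snapshot, models
def ray(s,c):
    h,w=s["img"].shape[:2]
    K=np.array(s["camera_matrix"]);R=np.array(s["rotation"])
    d=R@np.linalg.solve(K,[c[0]*w,c[1]*h,1]); return np.array(s["origin"]),d/np.linalg.norm(d)
def atz(s,c,z):
    o,d=ray(s,c); return o+d*(z-o[2])/d[2]
def tri(rs):
    A=sum(np.eye(3)-np.outer(d,d) for o,d in rs); b=sum((np.eye(3)-np.outer(d,d))@o for o,d in rs)
    p=np.linalg.solve(A,b); return p,max(np.linalg.norm(np.cross(d,p-o)) for o,d in rs)
def proj(s,p):
    q=np.array(s["camera_matrix"])@(np.array(s["rotation"]).T@(np.array(p)-s["origin"])); return q[:2]/q[2]
E
python3 - <<'E'
from h import *
np.set_printoptions(precision=4,suppress=True)
S={n:snapshot(n) for n in("scene","top","wrist")}
cv2.imwrite("pics/a.png",np.vstack([cv2.resize(S["scene"]["img"],(480,300)),cv2.resize(S["top"]["img"],(480,300))]))
for n in S: print(n,np.array(S[n]["origin"]))
for q in "jig lid_hinge lid_push button_pivot button_peg pin_hole pin pin_grip pin_rest screw_dish hard_disk fan".split():
    rs=[]
    for n in S:
        r=models.tip_of(q,S[n])
        if r: rs.append(ray(S[n],r[0]["centre"])); print(q,n,np.array(r[0]["centre"])*[640,400],round(r[0]["conf"],2), len(r))
    if len(rs)>1: print("   ",*tri(rs))
    if len(rs)==3: print("   scene+top",*tri(rs[:2]))
print(robot.get_obs())
E
```

```text
pics
scene [0.3    0.5611 0.8355]
top [ 0.4853 -0.0027  1.4633]
wrist [0.1214 0.5413 0.384 ]
jig scene [333.568 203.4  ] 0.67 1
jig top [347.776 208.08 ] 0.71 2Traceback (most recent call last):
  File "<stdin>", line 11, in <module>
  File "h.py", line 11, in tri
    p=np.linalg.solve(A,b); return p,max(np.linalg.norm(np.cross(d,p-o)) for o,d in rs)
                                     ~~~^^^^^^^^^^^^^^^^^^^^^^^^^^^^^^^^^^^^^^^^^^^^^^^
  File "h.py", line 11, in <genexpr>
    p=np.linalg.solve(A,b); return p,max(np.linalg.norm(np.cross(d,p-o)) for o,d in rs)
                                                        ~~~~~~~~^^^^^^^
    raise ValueError("At least one array has zero dimension")
ValueError: At least one array has zero dimension
```

```bash
sed -i 's/max(np.linalg.norm(np.cross(d,p-o)) for o,d in rs)/max(float(np.linalg.norm((np.eye(3)-np.outer(d,d))@(p-o))) for o,d in rs)/' h.py
cat > m.py <<'E'
from h import *
np.set_printoptions(precision=4,suppress=True)
S={n:snapshot(n) for n in("scene","top","wrist")}
cv2.imwrite("pics/a.png",np.vstack([cv2.resize(S["scene"]["img"],(480,300)),cv2.resize(S["top"]["img"],(480,300))]))
for q in "jig lid_hinge lid_push button_pivot button_peg pin_hole pin pin_grip pin_rest screw_dish hard_disk fan".split():
    rs=[]
    for n in S:
        r=models.tip_of(q,S[n])
        if r: rs.append(ray(S[n],r[0]["centre"])); print(q,n,np.array(r[0]["centre"])*[640,400],round(r[0]["conf"],2), len(r))
    if len(rs)>1: print("   ",*tri(rs))
    if len(rs)==3: print("   scene+top",*tri(rs[:2]))
print(robot.get_obs())
E
python3 m.py
```

```text
jig scene [334.272 206.08 ] 0.79 1
jig top [347.072 207.68 ] 0.65 1
    [0.3926 0.2792 1.1494] 0.44956013211821394
lid_hinge scene [310.528 192.2  ] 0.92 1
lid_hinge top [341.824 184.4  ] 0.65 1
    [0.3926 0.2792 1.1494] 0.44956013211821394
lid_push scene [332.8 171. ] 0.88 1
lid_push top [345.728 199.8  ] 0.71 1
lid_push wrist [264.704 396.6  ] 0.38 1
    [0.3022 0.3666 0.8945] 0.7997511920566874
   scene+top [0.3926 0.2792 1.1494] 0.44956013211821394
button_pivot scene [327.488 217.72 ] 0.56 1
button_peg scene [339.968 210.2  ] 0.52 1
button_peg top [323.712 220.32 ] 0.46 1
    [0.3926 0.2792 1.1494] 0.44956013211821394
pin_hole scene [356.032 201.6  ] 0.91 1
pin_hole top [352.512 222.8  ] 0.77 1
    [0.3926 0.2792 1.1494] 0.44956013211821394
pin scene [301.376 320.12 ] 0.7 1
pin top [244.672 238.92 ] 0.6 1
    [0.3926 0.2792 1.1494] 0.44956013211821394
pin_grip scene [297.984 306.8  ] 0.52 1
pin_grip top [237.504 236.   ] 0.59 1
    [0.3926 0.2792 1.1494] 0.44956013211821394
pin_rest scene [299.904 319.32 ] 0.97 1
pin_rest top [245.12 236.28] 0.67 1
pin_rest wrist [262.784 399.  
[... 252 characters left out ...]
cene [312.576 152.6  ] 0.55 1
hard_disk top [393.216 154.08 ] 0.89 1
    [0.3926 0.2792 1.1494] 0.44956013211821394
fan scene [246.4 245.2] 0.65 1
fan top [327.168 220.8  ] 0.67 2
    [0.3926 0.2792 1.1494] 0.44956013211821394
{'time': 2.25, 'joint_positions': array([ 1.1109,  0.0872,  1.3707,  0.    ,  1.6836, -0.1031]), 'qvel': array([-0.    , -0.0002,  0.0002, -0.0006,  0.0008,  0.0006]), 'joint_torque': array([  0.0007, -34.003 , -30.2592,   0.072 ,   0.0237,   0.    ]), 'tool_pos': array([0.1921, 0.5154, 0.2055]), 'ee_rot': array([3.1414, 0.    , 2.7848]), 'wrist_force': array([ 0.2732,  0.7567, -0.8383]), 'wrist_torque': array([-0.0022, -0.0213,  0.0574]), 'width': 0.09482103278975029}
```

View pics/a.png

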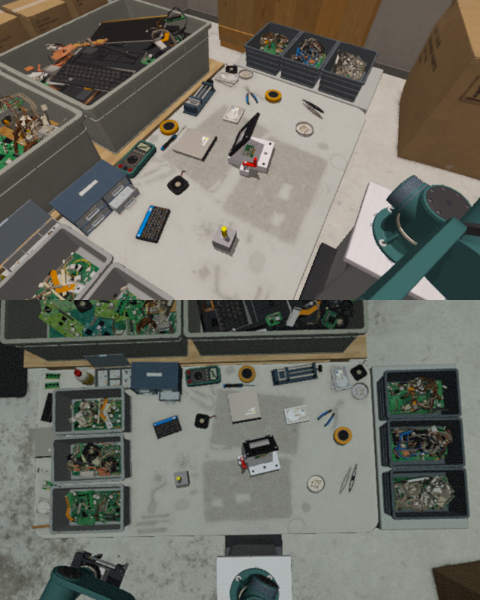

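```bash
python3 - <<'E'
from h import *
for n in ("scene","top"):
    s=snapshot(n); print({k:v for k,v in s.items() if k!="img"})
E
```

```text
{'camera_matrix': array([[363.27256632,   0.        , 320.20400574],
       [  0.        , 363.27256632, 199.83965793],
       [  0.        ,   0.        ,   1.        ]]), 'origin': array([0.29999532, 0.56110945, 0.83549439]), 'rotation': array([-2.45301803, -0.01579073, -2.61983053]), 'shot': 7}
{'camera_matrix': array([[446.32211759,   0.        , 326.3552999 ],
       [  0.        , 446.32211759, 197.51186289],
       [  0.        ,   0.        ,   1.        ]]), 'origin': array([ 0.485255  , -0.00266928,  1.4632806 ]), 'rotation': array([-3.05494547,  0.02039053, -1.59127352]), 'shot': 8}
```

```bash
sed -i 's/^from bench/from scipy.spatial.transform import Rotation as Ro\nfrom bench/; s/R=np.array(s\["rotation"\])/R=Ro.from_euler("xyz",s["rotation"]).as_matrix()/; s/np.array(s\["rotation"\]).T/Ro.from_euler("xyz",s["rotation"]).as_matrix().T/' h.py
sed -i 's#^cv2.imwrite.*#for n,c in (("scene",(280,140)),("top",(220,150))): cv2.imwrite("pics/b_%s.png"%n,cv2.resize(S[n]["img"][c[1]:c[1]+130,c[0]:c[0]+160],None,fx=3.5,fy=3.5,interpolation=cv2.INTER_CUBIC))#' m.py
python3 m.py; python3 -c "
import cv2,numpy as np
cv2.imwrite('pics/b.png',cv2.resize(np.hstack([cv2.imread('pics/b_scene.png'),cv2.imread('pics/b_top.png')]),(800,325)))"
```

```text
jig scene [335.872 205.12 ] 0.97 4
lid_hinge scene [312.128 192.92 ] 0.96 1
lid_hinge top [343.68 181.68] 0.83 1
    [ 0.6584 -0.0344  0.0235] 0.003048739032799811
lid_push scene [332.992 173.4  ] 0.93 1
button_pivot scene [328.576 217.08 ] 0.78 1
button_pivot top [322.688 210.08 ] 0.93 2
    [0.5659 0.0349 0.048 ] 0.0033466914573381324
button_peg scene [312.192 149.92 ] 0.67 2
button_peg top [324.608 222.12 ] 0.47 1
    [0.559  0.0448 0.3002] 0.041549415051331924
pin_hole scene [355.584 200.32 ] 0.78 1
pin_hole top [355.072 226.12 ] 0.68 1
    [ 0.5219 -0.0635  0.0413] 0.006161920811574553
pin scene [301.184 322.88 ] 0.68 1
pin top [240.704 238.8  ] 0.45 1
    [0.4829 0.3058 0.0099] 0.0005752821532904307
pin_grip scene [297.984 308.2  ] 0.45 1
pin_grip top [238.4 237.2] 0.62 1
    [0.49   0.3005 0.073 ] 0.0015813607670083648
pin_rest scene [299.776 321.12 ] 0.9 1
pin_rest top [243.776 235.   ] 0.82 1
pin_rest wrist [264.576 397.88 ] 0.67 1
    [ 0.4934  0.2988 -0.004 ] 0.0028994982307665312
   scene+top [ 0.4936  0.2988 -0.0085] 0.0022498823070753182
screw_dish scene [407.488 173.8  ] 0.75 2
screw_dish top [420.096 241.92 ] 0.63 1
    [ 0.454  -0.28   -0.0058] 0.00750619547894809
hard_disk scene [313.792 152.32 ] 0.93 1
hard_disk top [391.872 153.2  ] 0.78 2
    [ 0.749  -0.1952  0.0133] 0.004237096105471663
fan scene [244.48 244.8 ] 0.9 1
fan top [270.4  163.12] 0.57 1
    [0.7266 0.2045 0.0109] 0.0037761055840543497
{'time': 4.3, 'joint_positions': array([ 1.1109,  0.0872,  1.3707, -0.    ,  1.6836, -0.1031]), 'qvel': array([-0.0007,  0.0008,  0.0002,  0.001 , -0.0016,  0.0009]), 'joint_torque': array([ -0.0015, -34.0038, -30.2586,   0.0716,   0.0239,  -0.    ]), 'tool_pos': array([0.1921, 0.5154, 0.2055]), 'ee_rot': array([3.1414, 0.    , 2.7848]), 'wrist_force': array([-0.098 ,  0.7371,  0.0103]), 'wrist_torque': array([-0.0005,  0.0045,  0.0054]), 'width': 0.0942510469526401}
```

View pics/b.png

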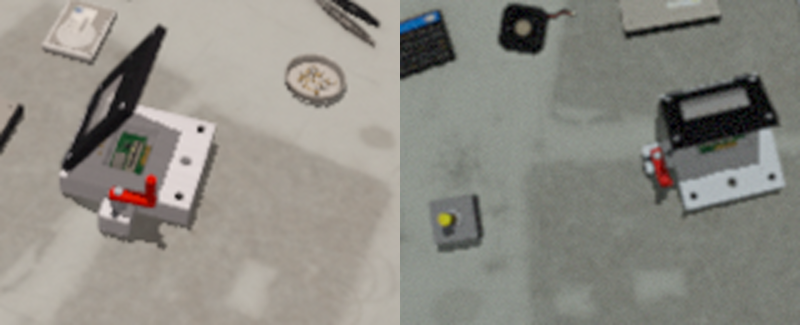

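```bash
cat >> h.py <<'E'
def plan(wp, yaw, n, hand, rpy0=None, p0=None):
    "rows for a straight shift to wp (m) and turn to vertical tool at yaw in n rows"
    o=robot.get_obs(); p=np.array(o["tool_pos"]) if p0 is None else np.array(p0); R=Ro.from_euler("xyz",o["ee_rot"] if rpy0 is None else rpy0)
    T=Ro.from_euler("xyz",[np.pi,0,yaw]); rv=(R.inv()*T).as_rotvec()
    # keep turn on the short way given
    d=(np.array(wp)-p)*1000/n; rows=[]
    for i in range(n):
        Ri=R*Ro.from_rotvec(rv*i/n); rows.append(np.r_[Ri.inv().apply(d),np.degrees(rv/n),hand])
    print(";\n".join(" ".join("%g"%round(v,1) for v in r) for r in rows))
E
python3 - <<'E'
from h import *
s=snapshot("wrist");print(s["rotation"],s["camera_matrix"][0])
R0=robot.get_obs()
plan([.55,-.03,.33],3.34,12,0)
E
```

```text
[2.88018208e+00 3.87520755e-04 1.21293371e+00] [300.65676998   0.         324.33315457]
-43.8 -32.2 -10.4 0 0 -2.7 0;
-42.3 -34.2 -10.4 0 0 -2.7 0;
-40.7 -36.1 -10.4 0 0 -2.7 0;
-38.9 -37.9 -10.4 0 0 -2.7 0;
-37.2 -39.7 -10.4 0 0 -2.7 0;
-35.3 -41.4 -10.4 0 0 -2.7 0;
-33.3 -42.9 -10.4 0 0 -2.7 0;
-31.3 -44.4 -10.4 0 0 -2.7 0;
-29.2 -45.8 -10.4 0 0 -2.7 0;
-27.1 -47.1 -10.4 0 0 -2.7 0;
-24.9 -48.3 -10.4 0 0 -2.7 0;
-22.6 -49.4 -10.4 0 0 -2.7 0
```

arm_command(commands="-44 -32 -25 0 0 -2.7 0;-42 -34 -25 0 0 -2.7 0;-41 -36 -25 0 0 -2.7 0;-39 -38 -20 0 0 -2.7 0;-37 -40 -10 0 0 -2.7 0;-35 -41 -10 0 0 -2.7 0;-33 -43 -10 0 0 -2.7 0;-31 -44 0 0 0 -2.7 0;-29 -46 0 0 0 -2.7 0;-27 -47 0 0 0 -2.7 0;-25 -48 0 0 0 -2.7 0;-23 -49 0 0 0 -2.7 0")

```text
time: 5.85
tool_pos: [0.5677, -0.0367, 0.3376]
ee_rot: [-3.139, 0.009, -2.905]
wrist_force: [0.4, 0.3, 0.4]
width: 0.0003
```

```bash
cat > fit.py <<'E'
from h import *
from scipy.optimize import least_squares
np.set_printoptions(precision=4,suppress=True)
names="lid_hinge lid_push button_pivot button_peg pin_hole jig".split()
def pts(x,th,b,skip=()):
    P={"lid_hinge":[70,0,38],"lid_push":[70-115*np.cos(th)+6*np.sin(th),0,38+115*np.sin(th)+6*np.cos(th)],
       "button_pivot":[0,85,46],"button_peg":[-34*np.cos(b),85-34*np.sin(b),76],"jig":[0,0,0],
       "pin_hole":[-55,0,44] if th<.05 else [70-125*np.cos(th)+6*np.sin(th),0,38+125*np.sin(th)+6*np.cos(th)]}
    c,s=np.cos(x[2]),np.sin(x[2])
    return {k:np.array([x[0]+(c*v[0]-s*v[1])/1e3,x[1]+(s*v[0]+c*v[1])/1e3,v[2]/1e3]) for k,v in P.items()}
def collect(cams,names=names):
    D=[]
    for n in cams:
        s=snapshot(n)
        for q in names:
            r=models.tip_of(q,s)
            if r and r[0]["conf"]>.4: D.append((s,n,q,np.array(r[0]["centre"])*[640,400],r[0]["conf"]))
    return D
def fit(D,x0):
    def f(p,full=False):
        P=pts(p,p[3],p[4]); e=[]
        for s,n,q,c,cf in D:
            e.append((proj(s,P[q])-c)*cf/(1 if n=="wrist" else .7))
        return np.array(e) if full else np.concatenate(e)
    r=least_squares(f,x0,loss="soft_l1",bounds=([.4,-.3,-1,-.02,-.1],[.8,.2,1,1.45,1.7]))
    for d,e in zip(D,f(r.x,True)): print(d[1],d[2],d[3].round(),round(d[4],2),e.round(1))
    print("fit",r.x); return r.x
E
python3 - <<'E'
from fit import *
s=snapshot("wrist"); cv2.imwrite("pics/c.png",s["img"])
# pin_hole with the lid open is ambiguous: leave out
nm="lid_hinge lid_push button_pivot button_peg jig".split()
D=collect(["wrist","scene","top"],nm+["pin_hole"])
fit([d for d in D if d[2]!="pin_hole"],[.576,-.052,.2,1.0,.1])
for d in D:
    if d[2]=="pin_hole": print(d[1:])
print(robot.get_obs()["time"],robot.get_obs()["tool_pos"],robot.get_obs()["ee_rot"])
E
```

```text
wrist lid_push [322. 201.] 0.56 [ 0.2 -0.6]
wrist button_pivot [377. 176.] 0.57 [0.2 0.2]
wrist button_peg [378. 157.] 0.8 [-0.3  0.8]
wrist jig [377. 159.] 0.65 [-34.4   6.8]
scene lid_hinge [310. 194.] 0.67 [ 3.8 -2.3]
scene lid_push [334. 169.] 0.72 [-1.1  2.6]
scene button_pivot [326. 219.] 0.56 [1.3 0.1]
scene button_peg [340. 211.] 0.54 [0.5 2.1]
scene jig [334. 206.] 0.66 [1.5 0.3]
top lid_push [236. 240.] 0.52 [ 83.  -30.2]
top button_pivot [393. 155.] 0.66 [-67.   53.8]
top jig [348. 208.] 0.7 [-1.  -0.6]
fit [ 0.5796 -0.0439  0.1904  1.0297  0.2297]
('wrist', 'pin_hole', array([324.48, 138.8 ]), 0.77)
('scene', 'pin_hole', array([356.8, 199.6]), 0.85)
('top', 'pin_hole', array([355.008, 223.2  ]), 0.68)
6.95 [ 0.5669 -0.0351  0.3373] [-3.1392  0.0081 -2.907 ]
```

View pics/c.png

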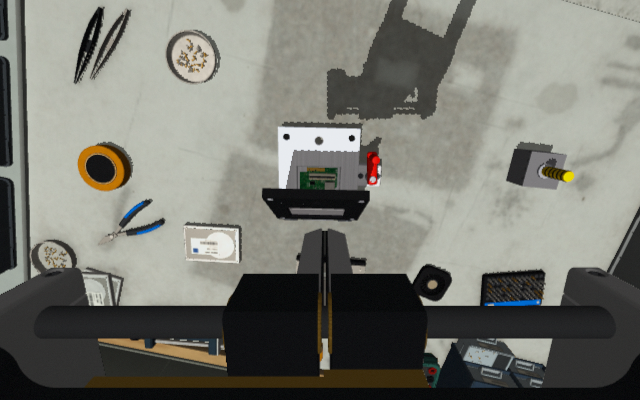

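```bash
sed -i 's/\[-55,0,44\] if.*\}/[-55,0,44]}/' fit.py
cat > pinfit.py <<'E'
from fit import *
def pinpos(cams,k=1):
    rs={}
    for n in cams*k:
        s=snapshot(n)
        for q,z in (("pin_grip",.079),("pin_rest",0),("pin",.005)):
            for r in models.tip_of(q,s)[:1]: print(n,q,(np.array(r["centre"])*[640,400]).round(),round(r["conf"],2),atz(s,r["centre"],z)[:2])
E
python3 - <<'E'
from fit import *
D=collect(["wrist","wrist","scene","top"])
x=fit(D,[.576,-.052,.2,1.0,.1])
from pinfit import pinpos; pinpos(["wrist","top"])
P=pts(x,x[3],x[4]); print(P); print(robot.get_obs()["time"])
E
```

```text
wrist lid_hinge [314. 218.] 0.74 [ 0.7 -1.2]
wrist lid_push [313. 203.] 0.93 [-0.1  0.9]
wrist button_pivot [370. 180.] 0.61 [-0.4 -1.3]
wrist button_peg [374. 158.] 0.63 [-0.8  0.5]
wrist pin_hole [316. 139.] 0.88 [0.2 1.8]
wrist jig [315. 172.] 0.7 [ 0.8 -0.3]
wrist lid_hinge [316. 217.] 0.81 [-0.9 -0.1]
wrist lid_push [317. 205.] 0.82 [-2.7 -1.2]
wrist button_pivot [369. 177.] 0.65 [-0.   0.8]
wrist button_peg [374. 159.] 0.89 [-0.4 -0.3]
wrist pin_hole [317. 139.] 0.97 [-0.   1.8]
wrist jig [317. 172.] 0.98 [-0.  -0.9]
scene lid_hinge [313. 191.] 0.6 [-0.  0.]
scene button_pivot [329. 217.] 0.92 [-2.   1.8]
scene button_peg [339. 212.] 0.53 [1.  1.9]
scene pin_hole [354. 201.] 0.62 [ 0.5 -0.2]
scene jig [333. 207.] 0.65 [ 2.2 -1.4]
top button_pivot [322. 208.] 0.86 [0.  4.1]
top button_peg [356. 221.] 0.66 [-28.8   0.7]
top pin_hole [354. 223.] 0.86 [-2.3 -1.1]
top jig [349. 207.] 0.6 [-0.7 -0.7]
fit [ 0.5821 -0.0464  0.2038  1.0511  0.0312]
wrist pin_grip [562. 174.] 0.64 [0.4888 0.3053]
wrist pin_rest [527. 167.] 0.55 [0.4903 0.3052]
wrist pin [525. 166.] 0.57 [0.4891 0.2964]
top pin_grip [319. 211.] 0.73 [0.5655 0.0477]
top pin_rest [248. 238.] 0.51 [0.4862 0.2847]
top pin [241. 238.] 0.54 [0.4863 0.3064]
{'lid_hinge': array([ 0.6507, -0.0322,  0.038 ]), 'lid_push': array([ 0.5998, -0.0427,  0.1408]), 'button_pivot': array([0.5649, 0.0368, 0.046 ]), 'button_peg': array([0.5319, 0.0289, 0.076 ]), 'jig': array([ 0.5821, -0.0464,  0.    ]), 'pin_hole': array([ 0.5283, -0.0575,  0.044 ])}
8.75
```

arm_command(commands="-40 -14 0 0 0 1.8 0;-28 0 30 0 0 0 0;0 0 55 0 0 0 0;0 0 55 0 0 0 0;0 0 45 0 0 0 0;0 0 0 0 0 0 0")

```text
time: 9.5
tool_pos: [0.6404, -0.0338, 0.1479]
ee_rot: [-3.139, 0.01, -2.94]
wrist_force: [0.4, 0.5, -0.2]
width: 0.0
```

```bash
cat >> fit.py <<'E'
X=[0.5821,-0.0464,0.2038]
def jig(p=None,x=X):
    o=robot.get_obs(); p=o["tool_pos"] if p is None else p
    c,s=np.cos(x[2]),np.sin(x[2]); d=(np.array(p)[:2]-x[:2])*1e3
    return np.array([c*d[0]+s*d[1],-s*d[0]+c*d[1],p[2]*1e3])
def st():
    o=robot.get_obs(); T=Ro.from_euler("xyz",o["ee_rot"]); print("t",o["time"],"jig",jig(),"rpy",o["ee_rot"],"F",o["wrist_force"],"w",o["width"])
E
python3 - <<'E'
from fit import *
st()
for a in np.linspace(1.05,0,12): print(a,70-110*np.cos(a)+6*np.sin(a),38+110*np.sin(a)+6*np.cos(a))
E
```

```text
t 9.5 jig [ 59.6734   0.5175 147.9294] rpy [-3.1388  0.0098 -2.9396] F [ 0.3817  0.5376 -0.234 ] w 4.8429023393494885e-05
1.05 20.471724085474136 136.40198110269222
0.9545454545454546 11.318534153369239 131.23350023511242
0.8590909090909091 2.6996186614370083 125.21616061077214
0.7636363636363637 -5.306550147291292 118.40474802468759
0.6681818181818182 -12.627078876297729 110.86127803140756
0.5727272727272728 -19.195316644728724 102.6544313148494
0.4772727272727273 -24.95146192060106 93.85892837443846
0.38181818181818183 -29.843106993056644 84.5548492208174
0.2863636363636364 -33.825715126434524 74.82690427506047
0.19090909090909092 -36.86302605183734 64.76366310960321
0.09545454545454546 -38.9273861043321 54.456748052934294
0.0 -40.0 44.0
```

arm_command(commands="20 0 6 0 0 0 0;19 0 6 0 0 0 0;9 0 5 0 0 0 0;9 0 6 0 0 0 0;8 0 7 0 0 0 0;7 0 8 0 0 0 0;7 0 8 0 0 0 0")

```text
time: 10.38
tool_pos: [0.5696, -0.0507, 0.112]
ee_rot: [-3.132, 0.032, -2.938]
wrist_force: [0.2, 1.1, 2.0]
width: 0.0008
```

```bash
python3 -c "
from fit import *
st()"
```

```text
t 10.375 jig [-13.0678  -1.67   111.9511] rpy [-3.1319  0.0315 -2.9383] F [0.1509 1.144  1.9859] w 0.0007555256280907084
```

arm_command(commands="6 0 8 0 0 0 0;6 0 9 0 0 0 0;5 0 9 0 0 0 0;4 0 10 0 0 0 0;3 0 10 0 0 0 0;2 0 11 0 0 0 0;1 0 11 0 0 0 0;0 0 6 0 0 0 0;0 0 5 0 0 0 0")

```text
time: 11.5
tool_pos: [0.5437, -0.0566, 0.044]
ee_rot: [-3.131, 0.032, -2.937]
wrist_force: [-9.3, 1.8, 20.9]
width: 0.0002
```

```bash
python3 -c "
from fit import *
st()"
```

```text
t 11.5 jig [-39.6574  -2.2348  43.9597] rpy [-3.1312  0.032  -2.9375] F [-9.2638  1.7595 20.9342] w 0.00022215093724406028
```

arm_command(commands="0 0 -20 0 0 0 0;0 0 -60 0 0 0 0.45;-10 30 -60 0 0 0 0.45;0 30 -50 0 0 0 0.45;0 0 0 0 0 0 0.45")

```text
time: 12.12
tool_pos: [0.5338, 0.0044, 0.2342]
ee_rot: [-3.132, 0.027, -2.939]
wrist_force: [0.2, -0.5, -0.6]
width: 0.0369
```

```bash
python3 - <<'E'
from fit import *
st()
s=snapshot("wrist"); cv2.imwrite("pics/d.png",s["img"])
D=collect(["wrist","wrist","scene","wrist"])
D=[d for d in D if d[2]!="lid_hinge" or 1]
x=fit(D,[.5821,-.0464,.2,0.0,.1]); P=pts(x,x[3],x[4])
for k in ("button_peg","button_pivot","pin_hole"): print(k,P[k],jig(P[k]))
from pinfit import pinpos; pinpos(["wrist"],2)
plan(robot.get_obs()["tool_pos"],3.345,1,.45)
E
```

```text
t 12.125 jig [-37.0576  59.525  234.1703] rpy [-3.1319  0.0275 -2.9391] F [ 0.2452 -0.4736 -0.6268] w 0.03690762685361534
wrist lid_hinge [284. 258.] 0.96 [-0.3 -0.8]
wrist lid_push [279. 176.] 0.95 [-0.1 -1.2]
wrist button_pivot [347. 210.] 0.79 [0.1 0.3]
wrist button_peg [348. 191.] 0.59 [-0.2 -0.3]
wrist pin_hole [279. 165.] 0.64 [-0.2  1.1]
wrist jig [284. 203.] 0.89 [ 1.3 -2.5]
wrist lid_hinge [284. 258.] 0.8 [-0.   2.4]
wrist lid_push [280. 176.] 0.76 [-1.   1.2]
wrist button_peg [348. 193.] 0.93 [0.3 0.7]
wrist pin_hole [279. 168.] 0.86 [-0.6  2.3]
wrist jig [284. 206.] 0.89 [ 0.7 -1.8]
scene lid_hinge [309. 193.] 0.56 [ 3. -1.]
scene lid_push [353. 201.] 0.72 [-1.6 -0.3]
scene button_pivot [326. 218.] 0.56 [ 0.8 -0.1]
scene button_peg [341. 212.] 0.51 [-1.   1.7]
scene pin_hole [355. 201.] 0.95 [-0.8  0.1]
scene jig [331. 206.] 0.57 [3.2 0. ]
wrist lid_hinge [283. 260.] 0.88 [ 0.3 -0.8]
wrist lid_push [278. 176.] 0.81 [1.3 0.4]
wrist button_pivot [349. 212.] 0.67 [-1.1  0.1]
wrist button_peg [349. 194.] 0.68 [-0.8 -1.7]
wrist pin_hole [278. 168.] 0.71 [0.  0.7]
wrist jig [283. 204.] 0.57 [ 1.1 -1.3]
fit [ 0.5821 -0.0451  0.2043 -0.02    0.0612]
button_peg [0.532  0.0292 0.076 ] [-33.7241  84.1514  76.    ]
button_pivot [0.5649 0.0381 0.046 ] [ 0.2113 86.2465 46.    ]
pin_hole [ 0.5282 -0.0563  0.044 ] [-54.7463   1.219   44.    ]
wrist pin_grip [589. 203.] 0.82 [0.4896 0.2983]
wrist pin_rest [541. 184.] 0.76 [0.4864 0.2964]
wrist pin_grip [592. 202.] 0.61 [0.4884 0.3011]
wrist pin_rest [543. 185.] 0.8 [0.4872 0.2998]
0 0 0 -0.4 1 -0.2 0.4
```

View pics/d.png

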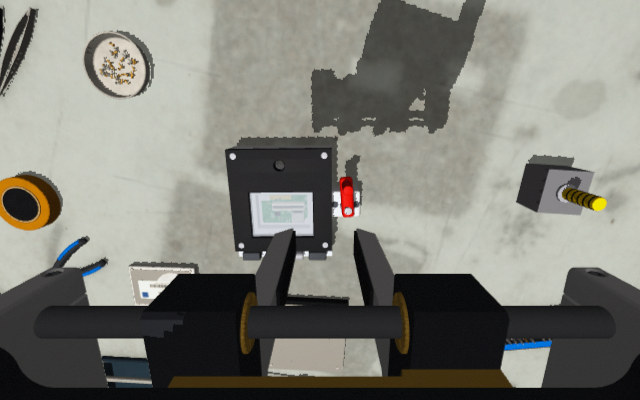

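arm_command(commands="-3 25 0 -0.4 1 0 0.45;0 0 60 0 0 0 0.45;0 0 60 0 0 0 0.45;0 0 45 0 0 0 0.45;0 0 5 0 0 0 0.45")

```text
time: 14.6
tool_pos: [0.5323, 0.0289, 0.0573]
ee_rot: [-3.14, 0.007, -2.942]
wrist_force: [0.5, 0.7, 0.4]
width: 0.0425
```

```bash
python3 - <<'E'
from fit import *
st()
s=snapshot("wrist"); cv2.imwrite("pics/e.png",s["img"][130:330,200:500])
E
```

```text
t 14.6 jig [-33.532   83.8495  57.2638] rpy [-3.1401  0.007  -2.942 ] F [0.4584 0.6629 0.3697] w 0.04246492065292005
```

View pics/e.png

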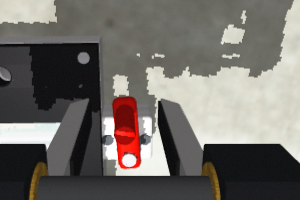

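arm_command(commands="0 0 -5 0 0 0 0;0 0 0 0 0 0 0;0 0 0 0 0 0 0;0 0 0 0 0 0 0")

```text
time: 15.15
tool_pos: [0.5385, 0.0287, 0.0719]
ee_rot: [-3.137, 0.023, -2.942]
wrist_force: [0.5, 1.1, -4.9]
width: 0.011
```

```bash
python3 - <<'E'
from fit import *
st()
b0=.06; a=np.linspace(b0,1.62,13); p=np.c_[-34*np.cos(a),85-34*np.sin(a)]
print(np.c_[-np.diff(p[:,0]),np.diff(p[:,1])].round(1))
E
```

```text
t 15.15 jig [-27.4769  82.4122  71.9262] rpy [-3.1366  0.023  -2.9421] F [ 0.4996  1.1458 -4.9341] w 0.011026564485952526
[[-0.6 -4.4]
 [-1.1 -4.3]
 [-1.7 -4.1]
 [-2.2 -3.8]
 [-2.7 -3.5]
 [-3.1 -3.2]
 [-3.5 -2.7]
 [-3.8 -2.3]
 [-4.1 -1.7]
 [-4.2 -1.2]
 [-4.4 -0.6]
 [-4.4 -0.1]]
```

arm_command(commands="0 0 0 0 0 0 0.4;0 0 0 0 0 0 0.4;6 1 8 0 0.8 0 0.4;0 0 0 0 0 0 0.4;0 0 0 0 0 0 0.4")

```text
time: 15.78
tool_pos: [0.5324, 0.0282, 0.0636]
ee_rot: [-3.136, 0.008, -2.942]
wrist_force: [0.3, -0.4, -0.1]
width: 0.0379
```

```bash
python3 - <<'E'
from fit import *
st()
E
```

```text
t 15.775 jig [-33.6063  83.1722  63.611 ] rpy [-3.1359  0.0084 -2.9422] F [ 0.2823 -0.3977 -0.1443] w 0.037859882580731724
```

Good pose; close.

arm_command(commands="0 1 0 0 0 0 0;0 0 0 0 0 0 0;0 0 0 0 0 0 0")

```text
time: 16.15
tool_pos: [0.5322, 0.029, 0.0637]
ee_rot: [-3.135, 0.008, -2.942]
wrist_force: [-0.2, -0.3, -0.4]
width: 0.0112
```

```bash
python3 - <<'E'
from fit import *
st()
E
```

```text
t 16.15 jig [-33.6366  83.9284  63.6993] rpy [-3.1352  0.0082 -2.9422] F [-0.2169 -0.2824 -0.3835] w 0.011246001492373947
```

arm_command(commands="-0.6 -4.4 0 0 0 0 0;-1.1 -4.3 0 0 0 0 0;-1.7 -4.1 0 0 0 0 0;-2.2 -3.8 0 0 0 0 0;-2.7 -3.5 0 0 0 0 0;-3.1 -3.2 0 0 0 0 0")

```text
time: 16.9
tool_pos: [0.5364, 0.0197, 0.0637]
ee_rot: [3.12, -0.014, -2.934]
wrist_force: [-7.3, 2.3, 5.7]
width: 0.0112
```

```bash
python3 - <<'E'
from fit import *
st()
E
```

```text
t 16.9 jig [-31.3359  73.9814  63.7431] rpy [ 3.1196 -0.0141 -2.9339] F [-7.3294  2.3416  5.7163] w 0.011189972409419338
```

arm_command(commands="-3 -7.5 0 0 0 0 0;-3.5 -7 0 0 0 0 0;-4 -7 0 0 0 0 0;-4.5 -6.5 0 0 0 0 0")

```text
time: 17.4
tool_pos: [0.5503, 0.0052, 0.0634]
ee_rot: [3.097, -0.025, -2.926]
wrist_force: [-4.5, 8.5, 4.0]
width: 0.0114
```

```bash
python3 - <<'E'
from fit import *
st()
E
```

```text
t 17.4 jig [-20.6834  56.9599  63.382 ] rpy [ 3.097  -0.0253 -2.926 ] F [-4.4542  8.4649  3.9593] w 0.01141536331076416
```

arm_command(commands="-6.5 -4 0 0.5 -0.3 0 0;-7 -3 0 0.5 -0.3 0 0;-7.5 -2 0 0.5 -0.3 0 0;-7.5 -1 0 0.5 0 0 0;-7.5 0 0 0.5 0 0 0")

```text
time: 18.02
tool_pos: [0.5719, 0.0052, 0.0632]
ee_rot: [3.13, -0.048, -2.923]
wrist_force: [-18.1, -3.5, 12.2]
width: 0.0112
```

```bash
python3 - <<'E'
from fit import *
st()
E
```

```text
t 18.025 jig [ 0.4756 52.6344 63.2329] rpy [ 3.1297 -0.048  -2.9228] F [-18.0677  -3.5337  12.1625] w 0.011150472287204978
```

arm_command(commands="-7 0 0 0 0 0 0;0 0 0 0 0 0 0.3;0 0 0 0 0 0 0.4;0 0 -15 0 0 0 0.4;0 0 -40 0 0 0 0.6;0 0 -50 0 0 0 0.6;30 0 -40 0 -1 0 0.6;0 0 0 0 -1 0 0.6")

```text
time: 19.02
tool_pos: [0.5548, -0.0021, 0.2181]
ee_rot: [3.132, -0.022, -2.924]
wrist_force: [1.1, 0.4, -0.5]
width: 0.0565
```

```bash
python3 - <<'E'
from fit import *
st()
s=snapshot("wrist"); cv2.imwrite("pics/f.png",s["img"])
D=collect(["wrist","wrist","wrist"])
x=fit(D,[.5821,-.0464,.2,0.0,1.5]); P=pts(x,x[3],x[4])
for k in ("button_peg","button_pivot","pin_hole"): print(k,P[k],jig(P[k]))
from pinfit import pinpos; pinpos(["wrist"],2)
plan([.489,.300,.2],3.345,7,.6)
E
```

```text
t 19.025 jig [-17.7977  48.9376 218.1351] rpy [ 3.1323 -0.0221 -2.9235] F [ 1.0505  0.3736 -0.4855] w 0.056549888630489896
wrist lid_hinge [285. 257.] 0.62 [ 1.  -0.5]
wrist lid_push [284. 165.] 0.65 [-0.5  0.9]
wrist button_pivot [356. 204.] 0.81 [-1.1  0. ]
wrist button_peg [324. 211.] 0.62 [ 1.8 -0.1]
wrist pin_hole [282. 157.] 0.82 [0.1 1. ]
wrist jig [286. 198.] 0.7 [ 1.4 -0.8]
wrist lid_push [280. 169.] 0.6 [0.9 1.1]
wrist button_peg [323. 215.] 0.58 [1.5 0. ]
wrist pin_hole [280. 162.] 0.7 [0.5 0.3]
wrist jig [289. 203.] 0.84 [-2.  -2.5]
wrist lid_hinge [552. 186.] 0.74 [-197.    54.5]
wrist lid_push [283. 172.] 0.56 [-1.  -1.4]
wrist button_pivot [354. 208.] 0.79 [-0.2 -0.4]
wrist button_peg [326. 214.] 0.67 [0.2 0.1]
wrist pin_hole [281. 162.] 0.83 [-0.2 -0.9]
wrist jig [287. 199.] 0.63 [-0.1  0.5]
fit [ 0.5817 -0.0441  0.2231 -0.02    1.5784]
button_peg [0.5707 0.0057 0.076 ] [-0.652  53.3288 76.    ]
button_pivot [0.5629 0.0388 0.046 ] [-1.5642 87.3166 46.    ]
pin_hole [ 0.5281 -0.0563  0.044 ] [-54.9167   1.2729  44.    ]
wrist pin_grip [607. 198.] 0.96 [0.4868 0.2997]
wrist pin_rest [550. 187.] 0.73 [0.4897 0.2978]
wrist pin [285. 202.] 0.65 [ 0.5852 -0.0451]
wrist pin_grip [551. 185.] 0.67 [0.4875 0.2338]
wrist pin_rest [551. 187.] 0.62 [0.4902 0.2985]
-0.5 44 2.2 0.1 -0.3 0.1 0.6;
-0.4 44 2.1 0.1 -0.3 0.1 0.6;
-0.3 44 2.1 0.1 -0.3 0.1 0.6;
-0.2 44 2 0.1 -0.3 0.1 0.6;
-0.1 44 1.9 0.1 -0.3 0.1 0.6;
0 44 1.8 0.1 -0.3 0.1 0.6;
0.1 44 1.7 0.1 -0.3 0.1 0.6
```

View pics/f.png

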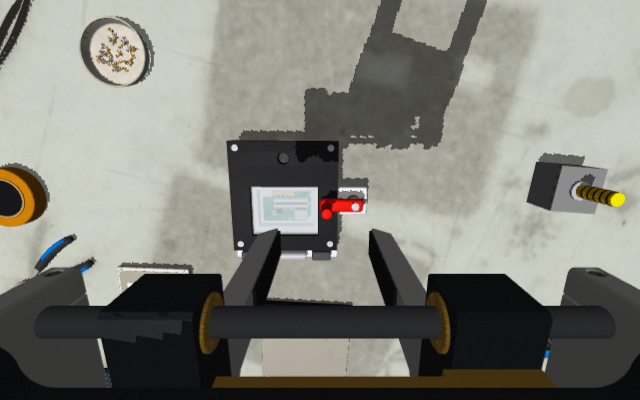

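arm_command(commands="-0.5 44 2 0.1 -0.3 0.1 0.6;-0.4 44 2 0.1 -0.3 0.1 0.6;-0.3 44 2 0.1 -0.3 0.1 0.6;-0.2 44 2 0.1 -0.3 0.1 0.6;0 44 2 0.1 -0.3 0.1 0.6;0 44 2 0.1 0 0.1 0.6;0 44 2 0.1 0 0.1 0.6;0 0 0 0 0 0 0.6")

```text
time: 21.52
tool_pos: [0.488, 0.3081, 0.1992]
ee_rot: [3.141, -0.005, -2.939]
wrist_force: [-0.2, -0.5, -0.1]
width: 0.0566
```

```bash
python3 - <<'E'
from fit import *
st(); print(robot.get_obs()["tool_pos"])
from pinfit import pinpos; pinpos(["wrist"],4)
E
```

```text
t 21.525 jig [-20.3981 366.2106 199.1911] rpy [ 3.1414 -0.0054 -2.9391] F [-0.1998 -0.4857 -0.1471] w 0.05660826367290891
[0.488  0.3081 0.1992]
wrist pin_grip [317. 196.] 0.86 [0.4883 0.2998]
wrist pin_rest [317. 181.] 0.91 [0.4878 0.2978]
wrist pin [315. 181.] 0.61 [0.4874 0.2961]
wrist pin_grip [320. 200.] 0.8 [0.4941 0.3004]
wrist pin_rest [320. 180.] 0.78 [0.4872 0.2985]
wrist pin [317. 180.] 0.8 [0.4876 0.2945]
wrist pin_grip [321. 195.] 0.75 [0.4886 0.301 ]
wrist pin_rest [321. 181.] 0.73 [0.4891 0.2998]
wrist pin [319. 183.] 0.69 [0.4913 0.2974]
wrist pin_grip [320. 196.] 0.86 [0.4888 0.2999]
wrist pin_rest [320. 180.] 0.77 [0.4875 0.2987]
wrist pin [317. 181.] 0.96 [0.4893 0.295 ]
```

arm_command(commands="1.3 -9 10 0 0 0 0.6;0 0 40 0 0 0 0.6;0 0 40 0 0 0 0.6;0 0 30 0 0 0 0.6;0 0 13 0 0 0 0.6;0 0 0 0 0 0 0.6")

```text
time: 23.08
tool_pos: [0.489, 0.2934, 0.0613]
ee_rot: [-3.14, -0.004, -2.944]
wrist_force: [0.1, -0.5, 0.2]
width: 0.056
```

```bash
python3 - <<'E'
from fit import *
st(); print(robot.get_obs()["tool_pos"])
s=snapshot("wrist"); cv2.imwrite("pics/g.png",s["img"][130:330,200:500])
E
```

```text
t 23.075 jig [-22.4285 351.5706  61.3347] rpy [-3.1401 -0.0043 -2.9442] F [ 0.0682 -0.4904  0.1558] w 0.055999905465923094
[0.489  0.2934 0.0613]
```

View pics/g.png

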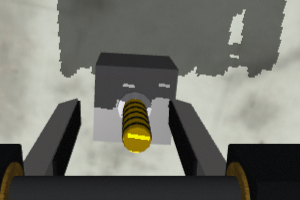

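arm_command(commands="-0.5 5 0 0 0 0 0.6;0 0 0 0 0 0 0.6;0 0 0 0 0 0 0;0 0 0 0 0 0 0;0 0 0 0 0 0 0;0 0 0 0 0 0 0")

```text
time: 23.88
tool_pos: [0.4918, 0.3004, 0.0672]
ee_rot: [3.141, 0.006, -2.944]
wrist_force: [-0.4, 0.2, -0.1]
width: 0.0199
```

```bash
python3 - <<'E'
from fit import *
st(); print(robot.get_obs()["tool_pos"])
E
```

```text
t 23.875 jig [-18.2418 357.9208  67.1897] rpy [ 3.1406  0.0058 -2.9438] F [-0.3979  0.2015 -0.0639] w 0.01994612096364617
[0.4918 0.3004 0.0672]
```

arm_command(commands="3 -0.5 6 0 0 0 0.3;0 0 0 0 0 0 0.3;0 0 0 0 0 0 0.3")

```text
time: 24.25
tool_pos: [0.4884, 0.299, 0.0602]
ee_rot: [3.141, 0.005, -2.944]
wrist_force: [0.3, 0.4, 0.1]
width: 0.028
```

```bash
python3 - <<'E'
from fit import *
st(); print(robot.get_obs()["tool_pos"])
E
```

```text
t 24.25 jig [-21.8072 357.2494  60.2499] rpy [ 3.1409  0.0048 -2.944 ] F [0.3192 0.3746 0.0872] w 0.02795194026671681
[0.4884 0.299  0.0602]
```

arm_command(commands="0 0 0 0 0 0 0;0 0 0 0 0 0 0;0 0 0 0 0 0 0")

```text
time: 24.62
tool_pos: [0.4884, 0.2991, 0.0602]
ee_rot: [3.141, 0.005, -2.944]
wrist_force: [0.2, 0.5, 0.1]
width: 0.0153
```

```bash
python3 - <<'E'
from fit import *
st(); print(robot.get_obs()["tool_pos"])
E
```

```text
t 24.625 jig [-21.7844 357.323   60.2297] rpy [ 3.1408  0.0048 -2.9439] F [0.1914 0.5417 0.1154] w 0.015343373578945722
[0.4884 0.2991 0.0602]
```

arm_command(commands="0 0 -15 0 0 0 0;0 0 -30 0 0 0 0;0 0 -40 0 0 0 0;0 0 -30 0 0 0 0;4 -40 0 0 0 0 0;4 -44 0 0 0 0 0;4 -44 0 0 0 0 0;4 -44 0 0 0 0 0;4 -44 0 0 0 0 0;4 -44 0 0 0 0 0;4 -44 0 0 0 0 0;3 -25 0 0 0 0 0")

```text
time: 26.12
tool_pos: [0.5251, -0.0378, 0.1926]
ee_rot: [-3.14, 0.02, -2.939]
wrist_force: [-0.0, 0.2, -0.5]
width: 0.0156
```

arm_command(commands="0 0 0 0 0 0 0;0 0 0 0 0 0 0")

```text
time: 26.38
tool_pos: [0.5252, -0.0389, 0.1943]
ee_rot: [-3.14, 0.021, -2.942]
wrist_force: [-0.7, 0.3, 0.1]
width: 0.0155
```

```bash
python3 - <<'E'
from fit import *
st(); print(robot.get_obs()["tool_pos"])
plan([.5282,-.0563,robot.get_obs()["tool_pos"][2]],3.345,1,0)
E
```

```text
t 26.375 jig [-54.2314  18.9044 194.2637] rpy [-3.14    0.021  -2.9418] F [-0.69    0.3229  0.081 ] w 0.015484546876089142
[ 0.5252 -0.0389  0.1943]
0.5 -17.7 0 -0.1 1.2 -0.2 0
```

arm_command(commands="0.5 -17.5 20 -0.1 1.2 0 0;0 0 30 0 0 0 0;0 0 22 0 0 0 0;0 0 0 0 0 0 0;0 0 0 0 0 0 0")

```text
time: 27.0
tool_pos: [0.5285, -0.0555, 0.1167]
ee_rot: [3.141, -0.006, -2.936]
wrist_force: [-0.9, 0.1, -0.6]
width: 0.0156
```

```bash
python3 - <<'E'
from fit import *
st(); o=robot.get_obs(); print(o["tool_pos"])
plan([.5282,-.0563,o["tool_pos"][2]],3.345,1,0)
T=Ro.from_euler("xyz",o["ee_rot"]).as_matrix()
for n in ("wrist","wrist","scene"):
    s=snapshot(n)
    for q in ("pin","pin_grip","pin_hole"):
        for r in models.tip_of(q,s)[:1]: print(n,q,np.array(r["centre"])*[640,400],round(r["conf"],2))
    print("pred: pin tip",proj(s,o["tool_pos"]+T[:,2]*.055),"hole",proj(s,[.5282,-.0563,.044]))
    if n=="wrist": cv2.imwrite("pics/h.png",cv2.resize(s["img"][100:260,220:420],(800,640))[:600])
E
```

```text
t 27.0 jig [-54.38     1.9529 116.7366] rpy [ 3.1409 -0.0056 -2.936 ] F [-0.8509  0.1174 -0.6112] w 0.01556919409000344
[ 0.5285 -0.0555  0.1167]
0.4 -0.7 0 0 -0.3 0.1 0
wrist pin [323.52 216.6 ] 0.6
wrist pin_grip [326.528 260.   ] 0.86
wrist pin_hole [322.496 206.48 ] 0.87
pred: pin tip [324.6128 216.1483] hole [323.6997 209.9388]
wrist pin [320.512 214.6  ] 0.61
wrist pin_grip [323.008 259.52 ] 0.71
wrist pin_hole [323.392 209.92 ] 0.65
pred: pin tip [324.9198 215.1854] hole [324.0048 209.0201]
scene pin_grip [360.576 177.48 ] 0.59
scene pin_hole [358.016 199.4  ] 0.6
pred: pin tip [355.1821 197.0114] hole [354.7195 200.8534]
```

View pics/h.png

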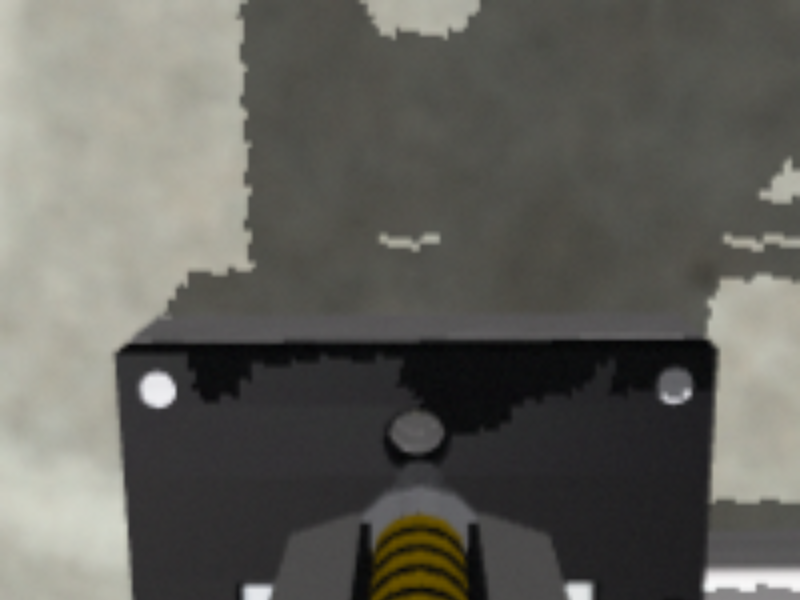

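arm_command(commands="1 -1.2 8 0 0 0 0;0 0 8 0 0 0 0;0 0 6 0 0 0 0;0 0 3 0 0 0 0;0 0 0 0 0 0 0")

```text
time: 28.22
tool_pos: [0.5267, -0.057, 0.0892]
ee_rot: [3.14, -0.007, -2.937]
wrist_force: [-0.8, 0.2, -0.5]
width: 0.0154
```

```bash
python3 - <<'E'
from fit import *
st(); print(robot.get_obs()["tool_pos"])
E
```

```text
t 28.225 jig [-56.4011   0.8354  89.2446] rpy [ 3.1403 -0.0066 -2.9368] F [-0.8225  0.2236 -0.4822] w 0.015406951697113595
[ 0.5267 -0.057   0.0892]
```

arm_command(commands="-0.7 0 8 0 -0.3 0 0;0 0 8 0 0 0 0;0 0 6 0 0 0 0;0 0 3 0 0 0 0;0 0 0 0 0 0 0")

```text
time: 28.85
tool_pos: [0.5274, -0.0568, 0.0625]
ee_rot: [3.14, -0.001, -2.937]
wrist_force: [0.5, -0.8, -0.5]
width: 0.0155
```

```bash
python3 - <<'E'
from fit import *
st(); print(robot.get_obs()["tool_pos"])
E
```

```text
t 28.85 jig [-55.6687   0.8866  62.4801] rpy [ 3.1403 -0.001  -2.9367] F [ 0.4724 -0.8477 -0.5406] w 0.01545385418030304
[ 0.5274 -0.0568  0.0625]
```

arm_command(commands="0 0 3 0 0 0 0;0 0 3 0 0 0 0;0 0 4 0 0 0 0")

```text
time: 29.22
tool_pos: [0.528, -0.0569, 0.0589]
ee_rot: [3.141, 0.001, -2.936]
wrist_force: [-9.1, 0.9, 20.6]
width: 0.0152
```

```bash
python3 - <<'E'
from fit import *
st(); print(robot.get_obs()["tool_pos"])
E
```

```text
t 29.225 jig [-55.0665   0.6582  58.9092] rpy [ 3.1414  0.001  -2.9365] F [-9.0507  0.8534 20.5915] w 0.01517246431595988
[ 0.528  -0.0569  0.0589]
```

arm_command(commands="0 0 5 0 0 0 0;0 0 5 0 0 0 0")

```text
time: 29.48
tool_pos: [0.528, -0.0569, 0.0589]
ee_rot: [-3.14, 0.003, -2.936]
wrist_force: [-10.4, 1.9, 20.3]
width: 0.0153
```

```bash
python3 - <<'E'
from fit import *
st()
s=snapshot("wrist"); a=cv2.resize(s["img"][100:300,200:440],(480,400))
s=snapshot("scene"); b=cv2.resize(s["img"][130:250,270:414],(480,400)); cv2.imwrite("pics/i.png",cv2.resize(np.hstack([a,b]),(800,333)))
for i in range(16): snapshot("top")
st()
E
```

```text
t 29.475 jig [-55.0626   0.6843  58.8937] rpy [-3.1405  0.0026 -2.9359] F [-10.3783   1.8691  20.3026] w 0.015287478359101174
t 30.375 jig [-55.0574   0.6834  58.8979] rpy [-3.1404  0.0027 -2.9359] F [-9.7151  1.9446 20.0927] w 0.014989373693460045
```

View pics/i.png

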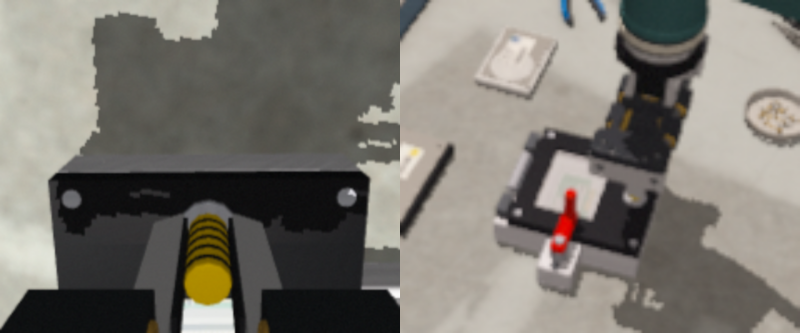

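```bash
python3 -c "
from bench import robot
print(robot.close_job())"
```

```text
the job is handed in; nothing more can be done
None
```

The board tester is ready for its test, and I handed the job in at about 30 s of the 67 s allowed, with the pin still gripped and pressed down. Handing in reported no verdict.

- **Lid:** I pushed it shut. The fingertips ended 44.0 mm above the table with about 21 N of upward force on them, which matches the shut height.
- **Turnbutton:** I pinched its peg and swung it to its stop. A later fit to the wrist camera put it at 1.578 rad, and the last picture shows it square across the lid.
- **Pin:** I took it from its rest and lowered it through the hole with no contact force until the collar met the lid. The tool sits at 58.9 mm against 59 mm expected.
- **Final hold:** Over the last 0.9 s before hand-in the grip stayed at about 15 mm. The downward push stayed at about 20 N, with about 10 N sideways, and nothing shifted.
- **Dish, hard disk and fan:** I never touched them on purpose. The dish and the hard disk look undisturbed in the last picture, but I did not measure the position of any of the three again.

Two things did not go cleanly:

- **Tool drift:** The tool drifted while closing on the peg and again on the pin, so I redid both grips.
- **Detections:** A few network detections were far off, such as the button pivot and lid push point in the top view. I fitted around them or ignored them.

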